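Hang the supply tray on the packing bench's stud panel

TASK

The aluminium supply tray is stowed in one of the two bays of the low wooden rack; draw it out, stand it upright on the bench clear of the rack and let go. Then take it up again by a part that stays free at the panel, press the large end of its keyhole over the stud head on the plywood panel, slide it fully down so that the stud is locked in the narrow slot, and leave it hanging there. Do not push or knock over the carton, the bottle or the glue pot, and do not tip the tray over.

Things in the scene. Friction and masses are not known exactly. Their poses are not given: they have to be found in the camera images.
- tray: Aluminium tray, 0.3 to 0.6 kg, upright: back plate 130 wide (y) x 140 high (z) x 6 mm (x -6 to 0), a shallow tray in front of it to x = -115 mm (rim 22 mm high) and a middle divider. Origin: middle of the bottom edge of the plate's REAR face; z up, +x out of the rear face. Centre of mass near x -40 mm. Starts in a rack bay, rear face outwards, plate outside the mouth, divider under the roof.
- tray_hole (a point): Centre of the keyhole's large, roughly round 30 mm hole, on the rear face of the tray's back plate (tray x 0, y 0, z 86 mm). From it a slot 14 mm wide runs up to z = 117 mm. Axes as the tray.
- tray_slot_end (a point): Point on the plate's rear face where the stud's axis lies when the tray is locked, 5 mm below the slot's upper end (tray x 0, y 0, z 112 mm): 26 mm above the large hole's centre.
- tray_top_edge (a point): Middle of the top edge of the tray's back plate (tray x -3, y 0, z 140 mm), the grip for drawing it out. The top 23 mm of the plate are solid, to be pinched across the 6 mm thickness.
- tray_divider_top (a point): Middle of the top of the tray's divider (tray x -75, y 0, z 72 mm): a plain upright wall 10 mm thick (y), 60 mm long (tray x -45 to -105 mm), from the tray's floor up, with 56 mm of free space on either side.
- panel: Fixed upright plywood panel 260 wide (y) x 212 high x 18 mm thick, wooden feet behind. Origin: middle of the lower edge of its front face, at bench level; -x points out of the front face, z up. One steel stud on the front. A hung tray has its rear face on the panel's front, the same yaw as the panel, its bottom 58 mm above the bench; no finger fits behind its plate.
- stud_root (a point): Point on the panel's front face on the stud's axis (panel x 0, y 0, z 170 mm). Stud: level shank 10 mm diameter, 9 mm long, then a round head 22 mm diameter, 5 mm thick. When the tray is locked, tray_slot_end lies here to within a few mm.
- stud_head (a point): Centre of the outer face of the stud head, 14 mm out of the panel's front (panel x -14, y 0, z 170 mm).
- rack: Fixed low wooden rack, 335 wide (y) x 100 deep x 94 mm high, two bays 152 mm wide centred at y +81 and -81 mm, 84 mm headroom under a 10 mm roof, floored by the bench. Origin: middle of its mouth edge at bench level; +x out of the mouth, rack at x -100 to 0. The tray's rear face starts about 30 mm outside the mouth; a straight pull of 120 mm along +x frees it.
- carton: Bystander: cardboard carton 100 x 110 x 68 mm high in the other bay; origin at the middle of the bottom edge of its outer face.
- bottle: Bystander: upright plastic bottle 60 mm diameter, 150 mm high; origin at the centre of its underside.
- glue_pot: Bystander: open ceramic pot 68 mm diameter, 70 mm high; origin at the centre of its underside.

How it is judged (in metres and radians):
On the way, in this order (a step that is already met when the one before it is completed fails the run):
1. the tray stands upright on the bench, clear of the rack, let go and at rest (height (world z) of tray below 0.006 m and angle between tray's own z axis and vertical below 0.1 rad and (x of tray_divider_top in the frame of rack above 0.035 m or x of tray_divider_top in the frame of rack below -0.17 m or y of tray_divider_top in the frame of rack above 0.23 m or y of tray_divider_top in the frame of rack below -0.23 m) and linear speed of tray below 0.02 m/s and contact force between the fingers and tray below 0.05 N), for 0.15 s.
2. the large end of the keyhole is pressed over the stud head (distance between tray_hole and stud_root below 0.012 m and angle between the x axis of tray and the x axis of panel, either way round below 0.12 rad), for 0.05 s.
At the end, for the whole second after the job is handed in: The tray hangs on the stud, released and at rest: the point tray_slot_end is within 6 mm of the stud root along and up the panel, and no more than 7 mm off the panel's face; the tray is upright and parallel to the panel to 0.08 rad (x of tray_slot_end in the frame of panel between -0.007 and 0.005 m and y of tray_slot_end in the frame of panel between -0.006 and 0.006 m and z of tray_slot_end in the frame of panel between 0.164 and 0.176 m and angle between the x axis of tray and the x axis of panel, either way round below 0.08 rad and angle between the z axis of tray and the z axis of panel, either way round below 0.08 rad and linear speed of tray below 0.02 m/s and contact force between the fingers and tray below 0.05 N); the robot touches nothing.
It fails at once if the carton is pushed away or knocked over (moved 20 mm or tilted 0.4 rad) (distance of carton from where it was at the start of the episode above 0.02 m or angle between carton's own z axis and vertical above 0.4 rad).
It fails at once if the bottle is pushed away or knocked over (moved 20 mm or tilted 0.4 rad) (distance of bottle from where it was at the start of the episode above 0.02 m or angle between bottle's own z axis and vertical above 0.4 rad).
It fails at once if the glue pot is pushed away or knocked over (moved 20 mm or tilted 0.4 rad) (distance of glue_pot from where it was at the start of the episode above 0.02 m or angle between glue_pot's own z axis and vertical above 0.4 rad).
It fails at once if the tray is tipped over (more than 1 rad) (angle between tray's own z axis and vertical above 1 rad).
It also fails if it takes over 64 s, if anything falls off the work surface, if the arm or the gripper's body presses on something with over 40 N, if the wrist force passes 120 N, or if a joint passes its speed limit or range.

ROBOT

A 6-joint arm with a two-finger parallel gripper is mounted at the origin on the work surface. World frame = base frame: x ahead of the robot, y to its left, z up, the work surface at z = 0. Lengths are in m, angles in degrees, forces in N, time in s.
With the tool pointing down it reaches from about 0.4 to 0.825 m from the base axis. Payload 7 kg.
Tool frame: the origin (TCP) lies midway between the tips of the shut fingers; the grasp point (between the pads) lies r.grip_depth behind it (r.grip_depth is the distance from the TCP to the grasp point, in m); z points along the fingers, y is the line along which they close (so a half turn about z gives the same grasp; the last joint's range is limited). The gripper opens to 88 mm and grips with 3 to 60 N. Pads are 19 mm wide; open, the fingers measure 130 mm over their backs; the gripper's body (78 mm by 193 mm) begins 47 mm behind the grasp point.
Start: joints at [82.454, 20.546, 0.682, 0, -70.136, -16.507], TCP at [0.275, 0.616, 0.227] pointing down, gripper open.
Joint ranges: [-176.03, 176.03], [-82.01, 121.73], [-58.28, 71.71], [-173.87, 95.51], [-174.79, -0.11], [-173.66, 173.66]. Speed limits (degrees/s): [136.94, 136.94, 172.46, 180, 180, 180].

INTERFACE

Orientations are given as [roll, pitch, yaw] about the fixed x, y, z axes, in that order (R = Rz(yaw) Ry(pitch) Rx(roll)).
In Python, from plant import r gives the robot as it stands.
- The arm moves only by the shell command python3 drive.py 'ROWS' [OPENING] [FORCE]. ROWS is a JSON list of rows, 1 to 12 of them, each of 6 numbers: dx, dy, dz in m, then a rotation vector rx, ry, rz in degrees; each row is the pose to reach, as a shift and turn from the pose commanded when the command began, along the tool's axes at that moment; what a row does not reach only later rows make up. A row lasts 1/12 s, in which the tool goes at most 0.0417 m and 7.16 degrees, less where a joint would pass 70% of its speed; a pose out of reach is approached as far as the arm can. OPENING is the finger opening in m, set as the command begins (- or left out keeps the last). The fingers move at their own pace and stop on an object; FORCE is the grip in N (left out, the last holds). Time passes only in rows, so rows that do not move let the fingers close. It prints the time, the measured TCP pose, the force, the opening and the grip force at its end.
- r.get_state(): the state, without advancing time (a new reading comes with each control period).
- r.capture(name): name is "scene" or "top"; returns a dict with "frame" (400x640x3 uint8, red, green, blue), "z_map" (400x640 float32, m along the optical axis (not along the pixel's ray), 0 where there is no reading), "fx", "fy", "cx", "cy" (pixels), "cam_to_world" (4x4, takes a point from camera to world coordinates). Camera axes: x right, y down, z forward; pixel columns grow to the right and rows downward; lengths in m; the calibration is good to about 2 mm. A picture is of the moment at which its call begins.
- r.close_job(): hands the job in; it is judged then, once.
The state is a dict: "time_s": time; "joints": joint angles; "qd": joint speeds; "joint_torque": joint torques, N m; "tcp_pos": TCP position; "eef_rot": TCP orientation; "contact_force": force on the tool from outside, world axes, zero at the start; "moment": the same for the moment, N m; "gripper_width": finger opening in m; "gripper_force": force on a finger pad.
Only numpy, scipy, OpenCV 4.12 (cv2) and the standard library are available. Lean on these libraries where they do the work, as an engineer would, in place of code of your own. Each camera call takes 0.05 s, during which the arm holds its last target. There are 200 camera calls.

## Working session

There is one attempt and no reset: what is moved stays moved. The work goes in short steps, Python scripts to look and compute and a shell command to move; the robot and the scene stay as the last step left them, time stands still between calls to the robot, and variables do not carry over. Pictures are saved under pics/ and viewed, at most 10 in all, crops included, and the job is handed in when it is done.

```bash
ls; mkdir -p pics
python3 - <<'E'
from plant import r
import cv2,numpy as np
for n in("scene","top"):
    c=r.capture(n); cv2.imwrite(f"pics/{n}0.png",c["frame"][:,:,::-1]); np.savez(f"{n}0.npz",**c)
    print(n,c["fx"],c["cx"],c["cy"],np.round(c["cam_to_world"],3).tolist())
s=r.get_state();print(s,r.grip_depth)
E
```

```text
drive.py
pics
plant.py
scene 392.77005725939335 315.8020659377822 203.60828510132205 [[-0.483, 0.644, -0.594, 1.097], [0.876, 0.343, -0.34, 0.25], [-0.015, -0.684, -0.729, 0.705], [0.0, 0.0, 0.0, 1.0]]
top 391.88773446097974 319.1581902440603 193.69861250036783 [[0.014, -0.997, 0.077, 0.556], [-1.0, -0.016, -0.016, -0.002], [0.017, -0.077, -0.997, 0.954], [0.0, 0.0, 0.0, 1.0]]
{'time_s': 0.1, 'joints': array([ 8.24546621e+01,  2.05872752e+01,  6.40186106e-01, -1.97748078e-02,
       -7.01354061e+01, -1.65066971e+01]), 'qd': array([ 0.10559834, -0.15247424,  0.1548913 ,  0.11397518, -0.0767802 ,
       -0.03816802]), 'joint_torque': array([-3.21370593e-03, -5.84165490e+01,  2.93751132e+01,  7.01560736e+00,
        1.01859873e-02, -5.71450028e-05]), 'tcp_pos': array([0.27494458, 0.61599429, 0.22571943]), 'eef_rot': array([ 1.79915622e+02, -5.61703956e-03, -2.40587636e+01]), 'contact_force': array([ 0.5542183 , -1.30005261,  0.51425238]), 'moment': array([ 0.03564738, -0.03122464,  0.01210193]), 'gripper_force': 0.0, 'gripper_width': 0.0877228030710705} 0.0188
```

View pics/scene0.png

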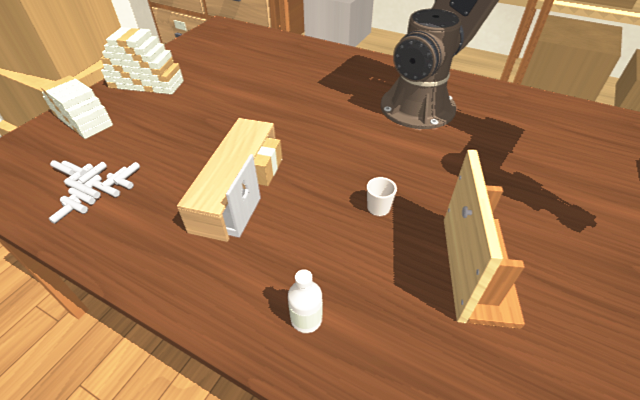

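View pics/top0.png

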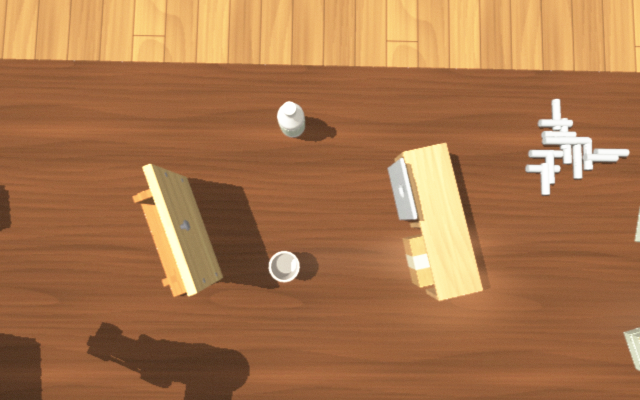

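The scene view shows the tray plate at about (243,195) in the rack bay, the bottle at (305,300), the pot at (380,196) and the stud at (467,212). In the top view the tray's top edge is at about (400,190), the stud at (184,226), the pot at (285,267) and the bottle at (291,120).

```bash
cat > h.py <<'E'
import numpy as np,cv2
def cloud(c):
    z=np.array(c["z_map"]);v,u=np.mgrid[:400,:640]
    P=np.stack([(u-c["cx"])/c["fx"]*z,(v-c["cy"])/c["fy"]*z,z],-1);T=np.array(c["cam_to_world"])
    P=P@T[:3,:3].T+T[:3,3];P[z<=0]=np.nan;return P
def rect(q):
    q=q[np.isfinite(q).all(1)]
    (c,s,a)=cv2.minAreaRect((q[:,:2]*1000).astype(np.float32));return np.round(c,1),np.round(s,1),round(a,2),len(q),np.round(q[:,2].mean(),4)
def sel(P,u0,u1,v0,v1,z0,z1):
    q=P[v0:v1,u0:u1].reshape(-1,3);return q[(q[:,2]>z0)&(q[:,2]<z1)]
E
python3 - <<'E'
from h import *
t=np.load("top0.npz");s=np.load("scene0.npz");P=cloud(t);S=cloud(s)
print("bench",np.nanmedian(P[300:380,300:400,2]),np.nanmedian(S[230:280,330:420,2]))
print("panel top",rect(sel(P,130,230,155,300,.204,.22)))
print("roof",rect(sel(P,400,490,140,305,.085,.105)))
print("tray top",rect(sel(P,380,425,150,225,.132,.15)))
print("pot",rect(sel(P,265,305,248,285,.06,.08)))
print("bottle",rect(sel(P,270,310,95,140,.05,.17)))
print("carton",rect(sel(P,400,435,230,290,.055,.075)))
# scene: panel front plane, tray rear plane
def plane(q,n):
    q=q[np.isfinite(q).all(1)]
    for _ in range(4):
        m=q.mean(0);w=np.linalg.svd(q-m,full_matrices=False)[2][2];d=np.abs((q-m)@w);q=q[d<max(.003,d.std()*1.5)]
    w=w*np.sign(w[0]);print(n,m.round(4),w.round(4),"az",np.degrees(np.arctan2(w[1],w[0])),len(q))
plane(S[200:290,450:480].reshape(-1,3),"panelfront")
plane(S[180:225,232:252].reshape(-1,3),"trayrear")
# top view: stud
q=sel(P,165,200,210,240,.12,.2);print("studreg",len(q))
g=t["frame"];f=s["frame"]
a=cv2.resize(g[210:245,165:205][:,:,::-1],None,fx=9,fy=9);b=cv2.resize(f[150:240,180:290][:,:,::-1],None,fx=5,fy=5);c=cv2.resize(f[190:235,440:490][:,:,::-1],None,fx=7,fy=7,)
o=np.zeros((450+0,550,3),np.uint8);o[:b.shape[0],:b.shape[1]]=b[:450]
o2=np.zeros((600,800,3),np.uint8);o2[:450,:550]=b;o2[:315,450:800]=c;o2[285:600,440:800]=a;cv2.imwrite("pics/crops.png",o2)
E
```

```text
bench 0.0005604457558778808 0.0002633343726121118
panel top (array([543.9, 265.7]), array([259.7,  19.7]), 21.81, 1487, np.float64(0.2117))
roof (array([ 566.9, -277.4]), array([335.2, 123.7]), 13.3, 7041, np.float64(0.0945))
tray top (array([ 634.4, -201.8]), array([129.4,   8. ]), 12.69, 239, np.float64(0.1395))
pot (array([462. ,  58.7]), array([66.4, 65. ]), 2.23, 208, np.float64(0.069))
bottle (array([795.7,  49.8]), array([55.2, 60.1]), 13.28, 666, np.float64(0.1092))
carton (array([ 476.5, -247.4]), array([110.2,  33. ]), 13.34, 773, np.float64(0.0679))
panelfront [0.5727 0.269  0.1094] [ 3.718e-01 -9.283e-01 -1.000e-04] az -68.1734637665743 2598
trayrear [ 0.6564 -0.1931  0.0709] [ 0.2253 -0.9743 -0.0031] az -76.97982628905079 760
studreg 402
```

View pics/crops.png

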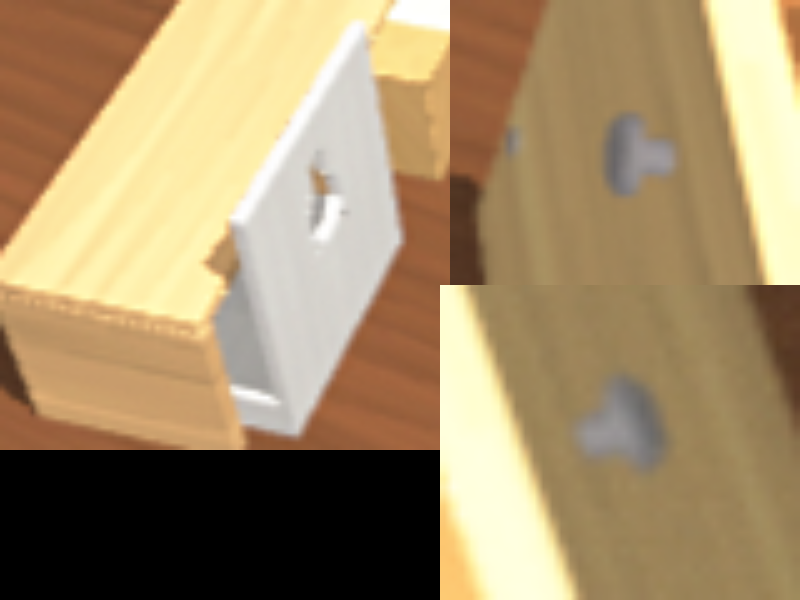

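The crops show the keyhole through the tray plate, with the slot upward, and a clean stud in both views. Next I move above the tray's top edge with the tool y axis along the tray's x axis, so yaw is 13°.

```bash
cat > go.py <<'E'
import sys,numpy as np
from scipy.spatial.transform import Rotation as R
from plant import r
x,y,z,psi=map(float,sys.argv[1:5]);s=r.get_state()
C=R.from_euler('xyz',s["eef_rot"],degrees=True);T=R.from_euler('xyz',[180,0,psi],degrees=True)
d=C.inv().apply(np.array([x,y,z])-s["tcp_pos"]);w=(C.inv()*T).as_rotvec(degrees=True)
print(d.round(4),w.round(2),"rows",np.linalg.norm(d)/.0417,np.linalg.norm(w)/7.16)
E
python3 go.py .634 -.2015 .32 13
```

```text
[ 0.6611  0.6002 -0.0933] [ 8.000e-02  2.000e-02 -3.706e+01] rows 21.530800039241967 5.175818554442182
```

```bash
python3 drive.py '[[0,0,-0.04,0,0,0],[0,0,-0.08,0,0,0],[0,0,-0.093,0,0,0],[0.3,0.27,-0.093,0,0,-15],[0.3,0.27,-0.093,0,0,-15],[0.3,0.27,-0.093,0,0,-15],[0.3,0.27,-0.093,0,0,-15],[0.3,0.27,-0.093,0,0,-15],[0.3,0.27,-0.093,0,0,-15],[0.3,0.27,-0.093,0,0,-15],[0.3,0.27,-0.093,0,0,-15],[0.3,0.27,-0.093,0,0,-15]]' 0.05; python3 go.py .634 -.2015 .20 13
```

```text
time_s: 1.1
tcp_pos: [0.4275, 0.2716, 0.3195]
eef_rot: [-180.0, 0.0, -9.0]
contact_force: [1.4, -0.1, 0.5]
gripper_width: 0.0498
gripper_force: 0.0
[0.2782 0.4349 0.1194] [-1.000e-02  0.000e+00 -2.203e+01] rows 12.707166606173276 3.0762907581688412
```

```bash
python3 drive.py '[[0.278,0.435,0.08,0,0,-22],[0.278,0.435,0.08,0,0,-22],[0.278,0.435,0.08,0,0,-22],[0.278,0.435,0.08,0,0,-22],[0.278,0.435,0.08,0,0,-22],[0.278,0.435,0.08,0,0,-22],[0.278,0.435,0.08,0,0,-22],[0.278,0.435,0.08,0,0,-22],[0.278,0.435,0.08,0,0,-22],[0.278,0.435,0.08,0,0,-22],[0.278,0.435,0.08,0,0,-22],[0.278,0.435,0.08,0,0,-22]]'; python3 drive.py '[[0,0,0,0,0,0],[0,0,0,0,0,0],[0,0,0,0,0,0]]'; python3 go.py .634 -.2015 .106 13; python3 -c "
from plant import r;print(r.get_state()['joints'])"
```

```text
time_s: 2.1
tcp_pos: [0.6197, -0.1693, 0.2443]
eef_rot: [-180.0, 0.0, 12.9]
contact_force: [-0.2, 1.5, 0.7]
gripper_width: 0.05
gripper_force: 0.0
time_s: 2.35
tcp_pos: [0.6191, -0.1676, 0.2442]
eef_rot: [-180.0, 0.1, 12.9]
contact_force: [0.1, 0.0, 0.5]
gripper_width: 0.05
gripper_force: 0.0
[0.0072 0.0364 0.1382] [-0.03  0.08 -0.12] rows 3.4321089447215773 0.020083543401478225
[ 2.24297288e+00  1.68797928e+01 -2.27907223e+00 -1.34249862e-02
 -7.09202893e+01  1.00642044e+02]
```

```bash
python3 drive.py '[[0.007,0.0364,0.03,0,0,0],[0.007,0.0364,0.06,0,0,0],[0.007,0.0364,0.06,0,0,0],[0.007,0.0364,0.08,0,0,0],[0.007,0.0364,0.1,0,0,0],[0.007,0.0364,0.1,0,0,0],[0.007,0.0364,0.1,0,0,0]]'; python3 go.py .634 -.2015 .106 13
python3 - <<'E'
from h import *
from plant import r
c=r.capture("scene");cv2.imwrite("pics/s1.png",cv2.resize(c["frame"][60:260,130:400,::-1],None,fx=2.8,fy=2.8))
E
```

```text
time_s: 2.93
tcp_pos: [0.6342, -0.2, 0.1459]
eef_rot: [180.0, 0.0, 13.0]
contact_force: [0.7, 0.2, 0.3]
gripper_width: 0.0497
gripper_force: 0.0
[-0.0005  0.0014  0.0399] [0.   0.05 0.05] rows 0.9586111517447443 0.009604670173019657
```

View pics/s1.png

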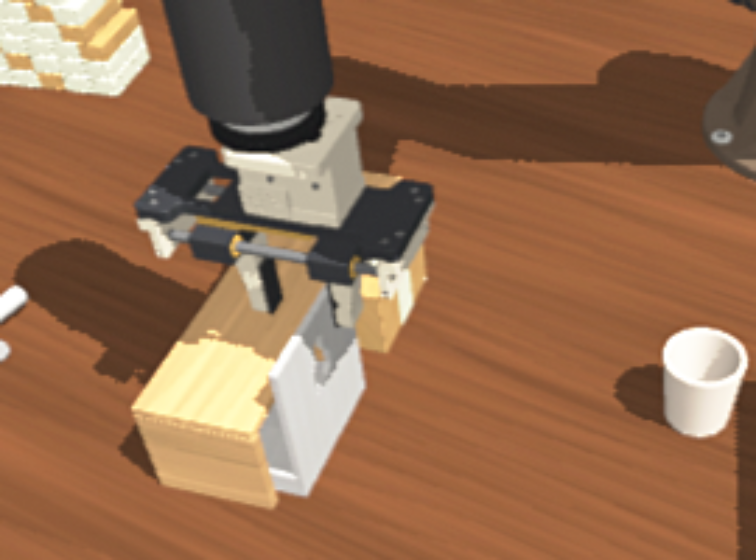

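The fingers straddle the plate's top edge at about (320,330) in the crop, and the long side of the gripper body lies along tool y. I descend, grip, lift 3 mm and pull.

```bash
python3 drive.py '[[0,0.001,0.02,0,0,0],[0,0.001,0.04,0,0,0],[0,0.001,0.04,0,0,0],[0,0.001,0.04,0,0,0]]' && python3 drive.py '[[0,0,0,0,0,0],[0,0,0,0,0,0],[0,0,0,0,0,0],[0,0,0,0,0,0],[0,0,0,0,0,0],[0,0,0,0,0,0],[0,0,0,0,0,0],[0,0,0,0,0,0]]' 0 50
```

```text
time_s: 3.32
tcp_pos: [0.6349, -0.2019, 0.1063]
eef_rot: [180.0, -0.0, 13.0]
contact_force: [-0.4, 0.2, -0.0]
gripper_width: 0.0499
gripper_force: 0.0
time_s: 3.98
tcp_pos: [0.6346, -0.202, 0.105]
eef_rot: [-180.0, 0.0, 12.9]
contact_force: [-0.8, 0.7, 1.4]
gripper_width: 0.0057
gripper_force: 50.0
```

```bash
python3 drive.py '[[0,0,-0.003,0,0,0],[0,-0.01,-0.004,0,0,0],[0,-0.025,-0.004,0,0,0],[0,-0.04,-0.004,0,0,0],[0,-0.055,-0.004,0,0,0],[0,-0.07,-0.004,0,0,0],[0,-0.085,-0.004,0,0,0],[0,-0.1,-0.004,0,0,0],[0,-0.115,-0.004,0,0,0],[0,-0.13,-0.004,0,0,0],[0,-0.145,-0.004,0,0,0],[0,-0.15,-0.004,0,0,0]]' && python3 drive.py '[[0,0,0,0,0,0],[0,0,0,0,0,0],[0,0,0.002,0,0,0],[0,0,0.003,0,0,0],[0,0,0.004,0,0,0],[0,0,0.004,0,0,0],[0,0,0.004,0,0,0]]'
python3 - <<'E'
from h import *
from plant import r
c=r.capture("scene");cv2.imwrite("pics/s2.png",cv2.resize(c["frame"][60:300,130:430,::-1],None,fx=2.5,fy=2.5))
E
```

```text
time_s: 4.98
tcp_pos: [0.6004, -0.0532, 0.1093]
eef_rot: [-180.0, -0.0, 13.1]
contact_force: [0.8, 0.3, -3.0]
gripper_width: 0.0059
gripper_force: 50.0
time_s: 5.57
tcp_pos: [0.601, -0.0564, 0.105]
eef_rot: [180.0, 0.0, 12.9]
contact_force: [-0.3, -1.0, -2.2]
gripper_width: 0.0055
gripper_force: 50.0
```

View pics/s2.png

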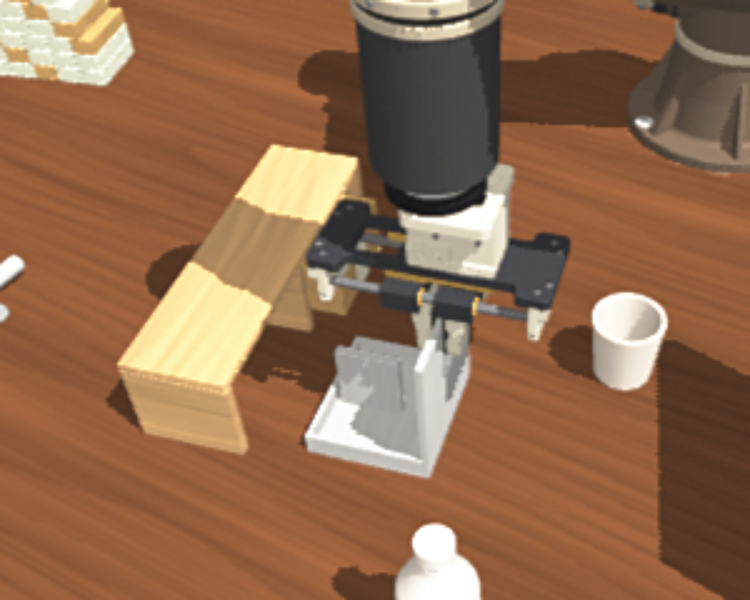

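The tray is clear of the rack, nearly down and upright, with its plate at about (440,400) in the crop. I lower it 1 mm more, release and rise.

```bash
python3 drive.py '[[0,0,0.001,0,0,0],[0,0,0.001,0,0,0],[0,0,0.001,0,0,0]]' && python3 drive.py '[[0,0,0,0,0,0],[0,0,0,0,0,0],[0,0,0,0,0,0],[0,0,0,0,0,0],[0,0,0,0,0,0],[0,0,0,0,0,0]]' 0.05 && python3 drive.py '[[0,0,-0.01,0,0,0],[0,0,-0.03,0,0,0],[0,0,-0.06,0,0,0],[0,0,-0.1,0,0,0],[0,0.07,-0.13,0,0,0],[0,0.07,-0.13,0,0,0],[0,0.07,-0.13,0,0,0],[0,0.07,-0.13,0,0,0],[0,0.07,-0.13,0,0,0]]'
python3 - <<'E'
from h import *
from plant import r
c=r.capture("top");cv2.imwrite("pics/t3.png",c["frame"][:,:,::-1]);np.savez("top3.npz",**c)
c=r.capture("scene");np.savez("scene3.npz",**c)
P=cloud(np.load("top3.npz"));print(rect(sel(P,280,440,100,280,.13,.15)))
E
```

```text
time_s: 5.87
tcp_pos: [0.6011, -0.0564, 0.105]
eef_rot: [180.0, -0.0, 12.9]
contact_force: [-3.7, 0.1, 5.1]
gripper_width: 0.0058
gripper_force: 50.0
time_s: 6.37
tcp_pos: [0.6011, -0.056, 0.1039]
eef_rot: [180.0, 0.0, 13.0]
contact_force: [-0.4, -0.4, -0.1]
gripper_width: 0.0403
gripper_force: 0.0
time_s: 7.12
tcp_pos: [0.6164, -0.1243, 0.2341]
eef_rot: [-180.0, 0.0, 12.9]
contact_force: [0.9, 0.1, 0.3]
gripper_width: 0.0498
gripper_force: 0.0
(array([676.7, -12.1]), array([302.3,  27.2]), 27.27, 100, np.float64(0.1452))
```

View pics/t3.png

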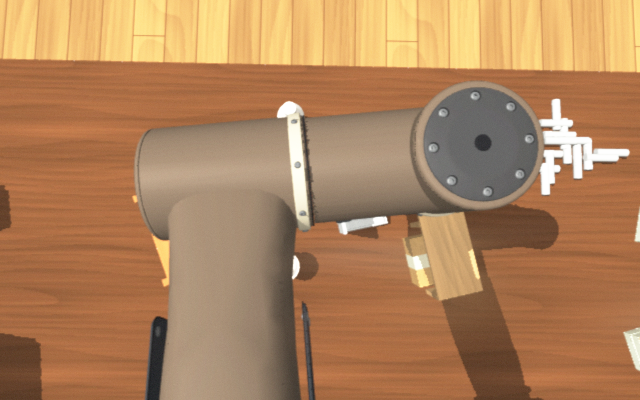

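The arm hides the tray in the top view. I'll measure it in the scene view instead.

Run:
```python
from h import *
s=np.load("scene3.npz");P=cloud(s);f=s["frame"].astype(int)
def box(n,x0,x1,y0,y1,z0,z1):
    q=P.reshape(-1,3);m=(q[:,0]>x0)&(q[:,0]<x1)&(q[:,1]>y0)&(q[:,1]<y1)&(q[:,2]>z0)&(q[:,2]<z1);q=q[m]
    print(n,rect(q),q.min(0).round(4),q.max(0).round(4))
box("top",.5,.7,-.09,-.02,.134,.146)
box("plate",.5,.7,-.10,0,.08,.13)
box("divtop",.56,.68,-.19,-.075,.066,.077)
box("all",.5,.72,-.2,0,.01,.15)
box("rim",.5,.72,-.2,-.07,.018,.026)
cv2.imwrite("pics/s3.png",cv2.resize(s["frame"][80:300,150:430,::-1],None,fx=2.5,fy=2.5))
```

```text
top (array([601.5, -55.9]), array([131.5,   7.5]), 13.02, 179, np.float64(0.1392)) [ 0.5368 -0.071   0.134 ] [ 0.6649 -0.0375  0.1427]
plate (array([601.4, -54.7]), array([130.4,   6.8]), 12.27, 342, np.float64(0.1063)) [ 0.5375 -0.0678  0.0808] [ 0.6651 -0.0378  0.1298]
divtop (array([ 617.3, -125.6]), array([11.6, 59. ]), 14.13, 125, np.float64(0.0711)) [ 0.607  -0.1546  0.0661] [ 0.6277 -0.0959  0.0752]
all (array([ 627. , -133.4]), array([150.3, 170.5]), 12.89, 1976, np.float64(0.0604)) [ 0.5368 -0.1997  0.01  ] [ 0.7192 -0.0375  0.1427]
rim (array([ 616. , -121.1]), array([133. ,  91.6]), 11.75, 268, np.float64(0.0214)) [ 0.5455 -0.1788  0.018 ] [ 0.6887 -0.0702  0.0259]
```

View pics/s3.png

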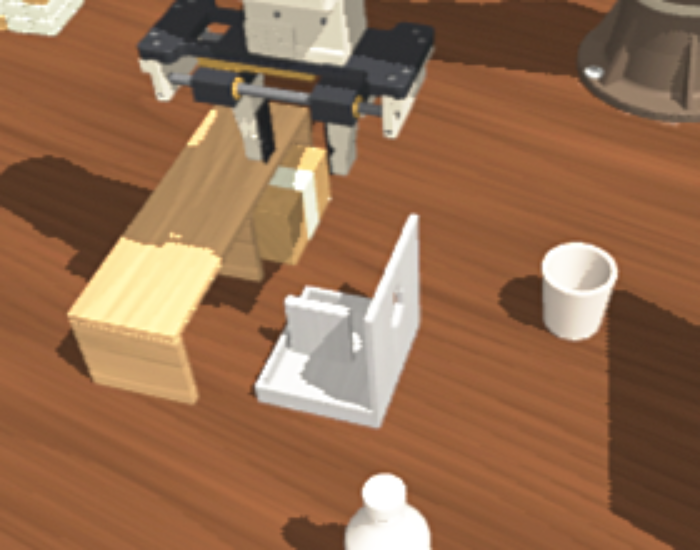

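The tray stands upright and clear of the rack, with its divider at about (320,325) in the crop. The measured yaw is 102.95° and the divider grip point is (0.6155, -0.1173).

```bash
python3 go.py .6155 -.1173 .2 -77.05
```

```text
[ 0.0008 -0.0063  0.0336] [3.000e-02 6.000e-02 9.002e+01] rows 0.8199826030553616 12.57308182751859
```

```bash
python3 drive.py '[[0.001,-0.006,0,0,0,90],[0.001,-0.006,0,0,0,90],[0.001,-0.006,0,0,0,90],[0.001,-0.006,0,0,0,90],[0.001,-0.006,0,0,0,90],[0.001,-0.006,0,0,0,90],[0.001,-0.006,0,0,0,90],[0.001,-0.006,0,0,0,90],[0.001,-0.006,0,0,0,90],[0.001,-0.006,0,0,0,90],[0.001,-0.006,0,0,0,90],[0.001,-0.006,0,0,0,90]]' && python3 go.py .6155 -.1173 .1 -77.05
```

```text
time_s: 8.22
tcp_pos: [0.616, -0.1171, 0.2335]
eef_rot: [179.9, 0.0, -73.3]
contact_force: [-1.1, 0.4, -0.3]
gripper_width: 0.05
gripper_force: 0.0
[1.000e-04 4.000e-04 1.335e-01] [0.06 0.01 3.77] rows 3.201731172902016 0.527169558554341
```

```bash
python3 drive.py '[[0,0,0.03,0,0,4],[0,0,0.06,0,0,4],[0,0,0.09,0,0,4],[0,0,0.11,0,0,4],[0,0,0.13,0,0,4],[0,0,0.133,0,0,4],[0,0,0.133,0,0,4],[0,0,0.133,0,0,4]]' && python3 go.py .6155 -.1173 .037 -77.05
```

```text
time_s: 8.88
tcp_pos: [0.6169, -0.1177, 0.1018]
eef_rot: [-180.0, -0.0, -76.9]
contact_force: [1.3, -0.0, 0.0]
gripper_width: 0.0503
gripper_force: 0.0
[-0.0007  0.0013  0.0648] [-0.02 -0.03  0.12] rows 1.5545910191455263 0.016895728543541204
```

```bash
python3 drive.py '[[0,0.001,0.02,0,0,0],[0,0.001,0.04,0,0,0],[0,0.001,0.055,0,0,0],[0,0.001,0.064,0,0,0],[0,0.001,0.064,0,0,0],[0,0.001,0.064,0,0,0]]' && python3 drive.py '[[0,0,0,0,0,0],[0,0,0,0,0,0],[0,0,0,0,0,0],[0,0,0,0,0,0],[0,0,0,0,0,0],[0,0,0,0,0,0],[0,0,0,0,0,0],[0,0,0,0,0,0]]' 0 60 && python3 drive.py '[[0,0,-0.005,0,0,0],[0,0,-0.015,0,0,0],[0,0,-0.03,0,0,0],[0,0,-0.05,0,0,0],[0,0,-0.07,0,0,0],[0,0,-0.09,0,0,0],[0,0,-0.09,0,0,0],[0,0,-0.09,0,0,0]]'
python3 - <<'E'
from h import *
from plant import r
np.savez("scene4.npz",**r.capture("scene"))
E
```

```text
time_s: 9.38
tcp_pos: [0.6161, -0.1183, 0.038]
eef_rot: [-179.9, -0.0, -77.0]
contact_force: [-0.6, 0.3, 0.0]
gripper_width: 0.05
gripper_force: 0.0
time_s: 10.05
tcp_pos: [0.6152, -0.1184, 0.0371]
eef_rot: [180.0, -0.0, -77.0]
contact_force: [-0.4, -0.4, 1.6]
gripper_width: 0.0097
gripper_force: 60.0
time_s: 10.72
tcp_pos: [0.6161, -0.1182, 0.1285]
eef_rot: [-179.8, -0.0, -77.0]
contact_force: [0.1, -0.8, -4.4]
gripper_width: 0.0095
gripper_force: 60.0
```

```bash
cat > m.py <<'E'
from h import *
import sys
def meas(f,cx,cy,z0):
    P=cloud(np.load(f)).reshape(-1,3);P=P[np.isfinite(P).all(1)]
    for a,b in((.02,.05),(.05,.08),(.08,.11),(.11,.132),(.134,.145)):
        q=P[(np.hypot(P[:,0]-cx,P[:,1]-cy)<.075)&(P[:,2]>z0+a)&(P[:,2]<z0+b)]
        # keep points within the plate only (tray x > -20 mm)
        x=np.array(X);q=q[((q[:,:2]-[cx,cy])@x>-.012)&((q[:,:2]-[cx,cy])@x<.012)]
        print(a,rect(q),(q.min(0)).round(4),(q.max(0)).round(4))
X=[np.cos(np.radians(float(sys.argv[5]))),np.sin(np.radians(float(sys.argv[5])))]
meas(sys.argv[1],*map(float,sys.argv[2:5]))
E
python3 m.py scene3.npz .6014 -.0559 0 102.95; python3 m.py scene4.npz .6018 -.0559 .0914 102.95;python3 go.py .5905 .1494 .125 -68.18
```

```text
0.02 (array([603.8, -55.2]), array([127.1,  14.8]), 9.19, 185, np.float64(0.035)) [ 0.5413 -0.067   0.0204] [ 0.6677 -0.0377  0.0497]
0.05 (array([602.9, -55.1]), array([127.8,   6.8]), 12.87, 213, np.float64(0.0662)) [ 0.54   -0.067   0.0502] [ 0.6658 -0.0382  0.0799]
0.08 (array([602.6, -54.4]), array([127.9,   6.8]), 12.27, 193, np.float64(0.0956)) [ 0.5398 -0.0668  0.0808] [ 0.6651 -0.0378  0.11  ]
0.11 (array([600.8, -53. ]), array([129.9,   5.6]), 10.66, 163, np.float64(0.1211)) [ 0.5375 -0.0678  0.1102] [ 0.665  -0.0385  0.132 ]
0.134 (array([601.5, -55.9]), array([131.5,   7.5]), 13.02, 179, np.float64(0.1392)) [ 0.5368 -0.071   0.134 ] [ 0.6649 -0.0375  0.1427]
0.02 (array([601.5, -52.7]), array([131.5,  14.5]), 6.92, 244, np.float64(0.1262)) [ 0.5371 -0.0678  0.1117] [ 0.667  -0.0377  0.1413]
0.05 (array([604. , -54.7]), array([127.7,   6.7]), 12.98, 258, np.float64(0.1573)) [ 0.5414 -0.0674  0.1416] [ 0.6664 -0.038   0.171 ]
0.08 (array([603.6, -54.3]), array([129.1,   6.4]), 12.37, 246, np.float64(0.1868)) [ 0.5404 -0.0674  0.1715] [ 0.6668 -0.0376  0.2014]
0.11 (array([603.1, -52.3]), array([127.8,   6.5]), 10.4, 213, np.float64(0.2127)) [ 0.5408 -0.0666  0.2015] [ 0.666  -0.0376  0.2234]
0.134 (array([602.4, -55.2]), array([130.1,   6.8]), 12.92, 196, np.float64(0.2305)) [ 0.539  -0.0714  0.2256] [ 0.6662 -0.0386  0.2338]
[-0.2663 -0.0362  0.0022] [-0.02  0.02 -8.84] rows 6.4449548872780635 1.2339796522198145
```

No measurable tilt after the lift, so I move to about 50 mm in front of the panel.

```bash
python3 drive.py '[[-0.02,-0.003,0,0,0,-1],[-0.05,-0.007,0,0,0,-2],[-0.08,-0.011,0,0,0,-3],[-0.11,-0.015,0,0,0,-4],[-0.14,-0.019,0,0,0,-5],[-0.17,-0.023,0,0,0,-6],[-0.2,-0.027,0,0,0,-7],[-0.23,-0.031,0,0,0,-8],[-0.255,-0.035,0,0,0,-8.8],[-0.266,-0.036,0,0,0,-8.8],[-0.266,-0.036,0,0,0,-8.8],[-0.266,-0.036,0,0,0,-8.8]]' && python3 drive.py '[[0,0,0,0,0,0],[0,0,0,0,0,0]]'
python3 - <<'E'
from h import *
from plant import r
c=r.capture("scene");np.savez("scene5.npz",**c);cv2.imwrite("pics/s5.png",cv2.resize(c["frame"][110:330,310:560,::-1],None,fx=2.7,fy=2.7))
c=r.capture("top");np.savez("top5.npz",**c)
E
python3 m.py scene5.npz .567 .2083 .088 111.8;python3 go.py .5905 .1494 .121 -68.18
```

```text
time_s: 11.77
tcp_pos: [0.5897, 0.149, 0.1257]
eef_rot: [179.9, -0.0, -68.1]
contact_force: [0.4, 1.5, -3.6]
gripper_width: 0.0094
gripper_force: 60.0
time_s: 11.93
tcp_pos: [0.5904, 0.1477, 0.1265]
eef_rot: [179.9, -0.0, -68.3]
contact_force: [0.2, -0.4, -2.8]
gripper_width: 0.0093
gripper_force: 60.0
0.02 (array([573.3, 207.7]), array([121.6,  13.1]), 20.02, 139, np.float64(0.123)) [0.5171 0.1844 0.1083] [0.632  0.2342 0.1378]
0.05 (array([568.7, 207.9]), array([130.8,   6.7]), 21.73, 255, np.float64(0.155)) [0.5089 0.181  0.138 ] [0.6307 0.2342 0.1678]
0.08 (array([568.8, 207.4]), array([130.7,   6.4]), 22.05, 267, np.float64(0.1829)) [0.509  0.181  0.1682] [0.6301 0.2342 0.198 ]
0.11 (array([579.4, 212. ]), array([107. ,   6.5]), 21.78, 190, np.float64(0.2092)) [0.5308 0.1895 0.1981] [0.6295 0.2341 0.2198]
0.134 (array([567.9, 207.7]), array([131.5,   7. ]), 21.75, 277, np.float64(0.2283)) [0.5056 0.1811 0.222 ] [0.6295 0.2343 0.2317]
[-0.0015 -0.0005  0.0058] [ 0.03 -0.   -0.1 ] rows 0.14517090282176076 0.014005196316505058
```

View pics/s5.png

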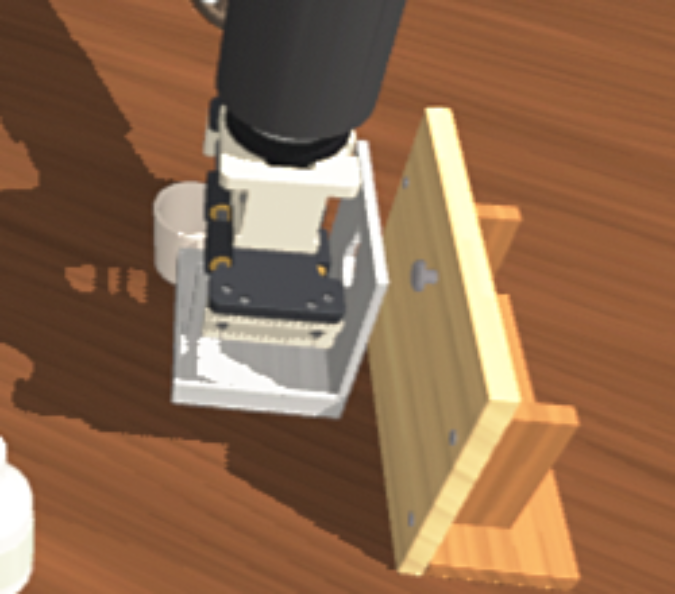

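The tray is level and parallel to the panel, with the stud at about (425,275) in the crop. I'll compare tray and panel laterally in the same camera.

Run:
```python
from h import *
a=np.radians(111.8);x=np.array([np.cos(a),np.sin(a)]);y=np.array([-x[1],x[0]]);O=np.array([.547,.258])
def ext(n,P,f):
    q=P.reshape(-1,3);q=q[np.isfinite(q).all(1)];L=np.c_[(q[:,:2]-O)@x,(q[:,:2]-O)@y,q[:,2]];L=L[f(L)]
    print(n,len(L),np.percentile(L,[0,1,50,99,100],axis=0).round(4).tolist())
    return L
for f in("scene0","scene5","top0","top5"):
    P=cloud(np.load(f+".npz"));print(f)
    ext("paneltop",P,lambda L:(abs(L[:,0]-.009)<.015)&(abs(L[:,1])<.15)&(L[:,2]>.206)&(L[:,2]<.22))
    ext("head",P,lambda L:(L[:,0]>-.02)&(L[:,0]<-.009)&(abs(L[:,1])<.03)&(L[:,2]>.15)&(L[:,2]<.19))
    if '5' in f:
        ext("tray",P,lambda L:(L[:,0]>-.064)&(L[:,0]<-.03)&(abs(L[:,1])<.1)&(L[:,2]>.215)&(L[:,2]<.235))
        ext("trayplate",P,lambda L:(L[:,0]>-.064)&(L[:,0]<-.03)&(abs(L[:,1])<.1)&(L[:,2]>.14)&(L[:,2]<.22))
```

```text
scene0
paneltop 1294 [[-0.0003, -0.1314, 0.206], [0.0002, -0.13, 0.2065], [0.0079, -0.0281, 0.2121], [0.018, 0.1247, 0.2143], [0.0188, 0.1286, 0.2158]]
head 53 [[-0.0137, -0.0112, 0.1628], [-0.0137, -0.0112, 0.163], [-0.0125, -0.004, 0.175], [-0.0095, 0.0077, 0.1814], [-0.0093, 0.0087, 0.1815]]
scene5
paneltop 1297 [[-0.0004, -0.1311, 0.206], [0.0001, -0.1302, 0.2067], [0.008, -0.0276, 0.2121], [0.0178, 0.124, 0.2143], [0.0187, 0.1292, 0.2153]]
head 54 [[-0.0138, -0.0111, 0.1626], [-0.0138, -0.0109, 0.1635], [-0.0122, -0.0041, 0.1743], [-0.0092, 0.0083, 0.1813], [-0.0091, 0.0088, 0.1813]]
tray 339 [[-0.0581, -0.0665, 0.215], [-0.058, -0.0656, 0.2154], [-0.0562, -0.0135, 0.2288], [-0.0514, 0.0629, 0.231], [-0.0509, 0.065, 0.2317]]
trayplate 696 [[-0.0581, -0.0668, 0.1401], [-0.058, -0.0662, 0.1412], [-0.0573, -0.0247, 0.1795], [-0.0519, 0.0612, 0.2191], [-0.0512, 0.0639, 0.2198]]
top0
paneltop 1438 [[-0.0016, -0.1298, 0.2061], [-0.0009, -0.1269, 0.2066], [0.0073, 0.0021, 0.2121], [0.0172, 0.1271, 0.2153], [0.0181, 0.1299, 0.2166]]
head 47 [[-0.0147, -0.0099, 0.1619], [-0.0147, -0.0096
[... 261 characters left out ...]
t call last):
  File "<stdin>", line 10, in <module>
  File "<stdin>", line 5, in ext
    return _quantile_unchecked(
        a, q, axis, out, overwrite_input, method, keepdims, weights)
    return _ureduce(a,
                    func=_quantile_ureduce_func,
    ...<5 lines>...
                    overwrite_input=overwrite_input,
                    method=method)
    r = func(a, **kwargs)
    result = _quantile(arr,
                       quantiles=q,
    ...<2 lines>...
                       out=out,
                       weights=wgt)
    slices_having_nans = np.isnan(arr[-1, ...])
                                  ~~~^^^^^^^^^
IndexError: index -1 is out of bounds for axis 0 with size 0
```

Lateral alignment is within 0.5 mm and the rear face is 51 mm off the panel. I lower 5 mm and then press in slowly.

```bash
python3 drive.py '[[0,0,0.003,0,0,0],[0,0,0.005,0,0,0],[-0.01,0,0.005,0,0,0],[-0.02,0,0.005,0,0,0],[-0.028,0,0.005,0,0,0],[-0.032,0,0.005,0,0,0],[-0.032,0,0.005,0,0,0]]' && python3 go.py .5719 .1958 .121 -68.18 && python3 drive.py '[[-0.004,0,0,0,0,0],[-0.008,0,0,0,0,0],[-0.011,0,0,0,0,0],[-0.013,0,0,0,0,0],[-0.013,0,0,0,0,0]]' && python3 go.py .5719 .1958 .121 -68.18
```

```text
time_s: 12.62
tcp_pos: [0.5784, 0.18, 0.1222]
eef_rot: [-180.0, 0.0, -68.1]
contact_force: [0.4, -0.3, -3.9]
gripper_width: 0.0099
gripper_force: 60.0
[-0.0171  0.0001  0.0012] [-0.02  0.01  0.08] rows 0.41111904987749975 0.011054702585052345
time_s: 13.03
tcp_pos: [0.5738, 0.191, 0.1221]
eef_rot: [-180.0, 0.0, -68.2]
contact_force: [-0.1, -0.0, -2.8]
gripper_width: 0.0095
gripper_force: 60.0
[-0.0052  0.      0.0011] [-0.  0. -0.] rows 0.12639082586152361 0.0007707435123877505
```

```bash
python3 drive.py '[[-0.002,0,0,0,0,0],[-0.004,0,0,0,0,0],[-0.0055,0,0.001,0,0,0],[-0.0065,0,0.001,0,0,0],[-0.0065,0,0.001,0,0,0],[-0.0065,0,0.001,0,0,0]]' && python3 go.py .5719 .1958 .121 -68.18
python3 - <<'E'
from h import *
from plant import r
c=r.capture("scene");np.savez("scene6.npz",**c)
E
python3 m.py scene6.npz .548 .255 .084 111.8
```

```text
time_s: 13.53
tcp_pos: [0.5717, 0.1963, 0.1209]
eef_rot: [180.0, -0.0, -68.2]
contact_force: [2.7, -3.0, -6.1]
gripper_width: 0.0097
gripper_force: 60.0
[ 0.0006 -0.     -0.0001] [ 0.01 -0.03 -0.02] rows 0.014409254725442909 0.005163284077542822
0.02 (array([597.7, 268.6]), array([49.7, 15.4]), 30.84, 159, np.float64(0.1174)) [0.5725 0.2625 0.1041] [0.6157 0.2869 0.134 ]
0.05 (array([557.3, 259.5]), array([126.9,   7.8]), 21.84, 167, np.float64(0.151)) [0.4993 0.233  0.1344] [0.615  0.2861 0.1639]
0.08 (array([558.4, 255.9]), array([129.7,  15.3]), 21.96, 398, np.float64(0.1791)) [0.4975 0.2333 0.164 ] [0.6161 0.2865 0.1939]
0.11 (array([546.9, 259. ]), array([148.5,  15.7]), 21.84, 387, np.float64(0.2072)) [0.4753 0.2365 0.1941] [0.6158 0.2927 0.2159]
0.134 (array([552.9, 257.5]), array([124.7,   7.2]), 21.69, 199, np.float64(0.2231)) [0.4942 0.2347 0.2185] [0.6106 0.2825 0.2265]
```

The plate touches the panel with about 4 N, so the head is through the hole. Next I slide down 26 mm.

```bash
python3 drive.py '[[0.0005,0,0.002,0,0,0],[0.0005,0,0.005,0,0,0],[0.0005,0,0.008,0,0,0],[0.0005,0,0.011,0,0,0],[0.0005,0,0.014,0,0,0],[0.0005,0,0.017,0,0,0],[0.0005,0,0.02,0,0,0],[0.0005,0,0.023,0,0,0],[0.0005,0,0.025,0,0,0],[0.0005,0,0.025,0,0,0]]' && python3 go.py .5719 .1958 .095 -68.18
```

```text
time_s: 14.42
tcp_pos: [0.5714, 0.1962, 0.0954]
eef_rot: [180.0, -0.0, -68.2]
contact_force: [-0.3, -0.5, -3.9]
gripper_width: 0.0095
gripper_force: 60.0
[ 0.0005 -0.0004  0.0004] [ 0.05 -0.   -0.02] rows 0.01757149575649101 0.007567094177700848
```

```bash
python3 drive.py '[[0,0,0.001,0,0,0],[0,0,0.0015,0,0,0],[0,0,0.002,0,0,0],[0,0,0.002,0,0,0]]'
```

```text
time_s: 14.75
tcp_pos: [0.5718, 0.1964, 0.0947]
eef_rot: [-180.0, 0.0, -68.2]
contact_force: [-2.2, -1.2, 4.4]
gripper_width: 0.0096
gripper_force: 60.0
```

The shank now carries the weight: the vertical force went from -4 to +4 N. I release and back straight up.

```bash
python3 drive.py '[[0,0,-0.001,0,0,0],[0,0,-0.001,0,0,0]]' && python3 drive.py '[[0,0,0,0,0,0],[0,0,0,0,0,0],[0,0,0,0,0,0],[0,0,0,0,0,0],[0,0,0,0,0,0],[0,0,0,0,0,0],[0,0,0,0,0,0]]' 0.05 && python3 drive.py '[[0,0,-0.01,0,0,0],[0,0,-0.025,0,0,0],[0,0,-0.05,0,0,0],[0.02,0,-0.08,0,0,0],[0.05,0,-0.12,0,0,0],[0.15,0,-0.16,0,0,0],[0.15,0,-0.16,0,0,0],[0.15,0,-0.16,0,0,0],[0.15,0,-0.16,0,0,0],[0.15,0,-0.16,0,0,0],[0.15,0,-0.16,0,0,0]]'
python3 - <<'E'
from h import *
from plant import r
c=r.capture("scene");np.savez("scene7.npz",**c);cv2.imwrite("pics/s7.png",cv2.resize(c["frame"][110:330,310:560,::-1],None,fx=2.7,fy=2.7))
P=cloud(c).reshape(-1,3);P=P[np.isfinite(P).all(1)]
a=np.radians(111.8);x=np.array([np.cos(a),np.sin(a)]);y=np.array([-x[1],x[0]]);O=np.array([.547,.258])
L=np.c_[(P[:,:2]-O)@x,(P[:,:2]-O)@y,P[:,2]]
for z0,z1 in((.09,.13),(.13,.17),(.17,.192),(.192,.205)):
    m=L[(L[:,0]>-.012)&(L[:,0]<-.002)&(abs(L[:,1])<.08)&(L[:,2]>z0)&(L[:,2]<z1)];print(z0,len(m),m.min(0).round(4),m.max(0).round(4),np.median(m,0).round(4))
E
```

```text
time_s: 14.92
tcp_pos: [0.5717, 0.1963, 0.095]
eef_rot: [-180.0, 0.0, -68.2]
contact_force: [0.1, -0.2, -3.0]
gripper_width: 0.0096
gripper_force: 60.0
time_s: 15.5
tcp_pos: [0.5717, 0.1963, 0.0951]
eef_rot: [-180.0, 0.0, -68.2]
contact_force: [0.2, 0.1, -0.3]
gripper_width: 0.0483
gripper_force: 0.0
time_s: 16.42
tcp_pos: [0.6271, 0.0569, 0.2552]
eef_rot: [180.0, 0.0, -68.2]
contact_force: [0.5, 0.5, -0.9]
gripper_width: 0.0498
gripper_force: 0.0
0.09 415 [-0.0062 -0.0671  0.09  ] [-0.0022  0.0634  0.13  ] [-0.0053 -0.01    0.1112]
0.13 368 [-0.0118 -0.0667  0.1301] [-0.0021  0.0658  0.17  ] [-0.0053 -0.0231  0.1503]
0.17 297 [-0.012  -0.067   0.1701] [-0.0023  0.0642  0.1919] [-0.0054 -0.0089  0.1808]
0.192 187 [-0.0064 -0.0655  0.1921] [-0.002   0.0636  0.2004] [-0.0048 -0.0086  0.1974]
```

View pics/s7.png

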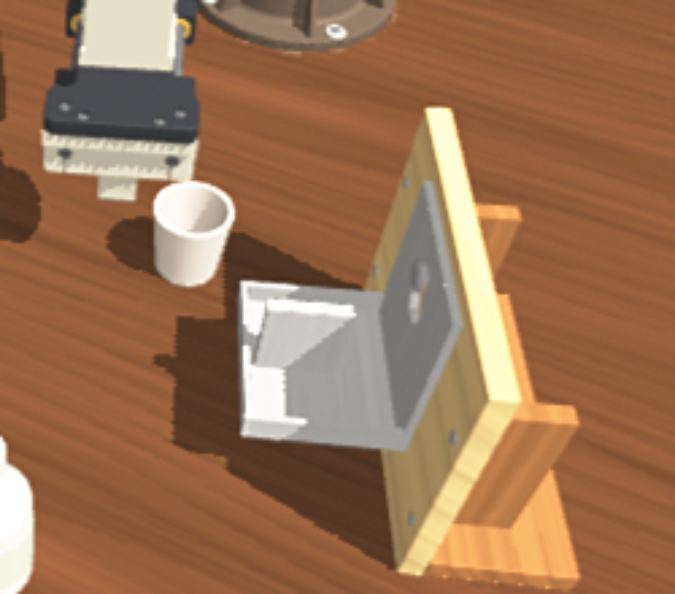

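The tray hangs flat and level on the stud, with its top at z ≈ 0.198 and the stud at the upper end of the slot (about (420,275) in the crop). I let the arm settle and hand the job in.

```bash
python3 drive.py '[[0,0,0,0,0,0],[0,0,0,0,0,0],[0,0,0,0,0,0],[0,0,0,0,0,0]]' && python3 -c "
from plant import r;print(r.close_job())"
```

```text
time_s: 16.8
tcp_pos: [0.6272, 0.0577, 0.2548]
eef_rot: [180.0, 0.0, -68.1]
contact_force: [1.0, 0.3, 1.0]
gripper_width: 0.0497
gripper_force: 0.0
the job is handed in; nothing more can be done
None
```

The tray was drawn out, stood on the bench and released, then hung on the stud and locked in the slot, and the job was handed in at 16.8 s; `close_job()` printed no verdict, but the last picture showed the tray flat and level with the gripper clear.

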